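Find and press the release catch of a candle mould clamp

ROBOT

A 7-joint arm with a two-finger parallel gripper is mounted at the origin on the work surface. World frame = base frame: x ahead of the robot, y to its left, z up, the work surface at z = 0. Lengths are in m, angles in rad, forces in N, time in s.
With the tool pointing down it reaches from about 0.425 to 0.975 m from the base axis. Payload 16.7 kg.
Tool frame: the origin (TCP) lies between the finger pads; the fingertips stand 17 mm ahead of it and the grasp point (between the pads) lies 2 mm behind it; z points along the fingers, y is the line along which they close (so a half turn about z gives the same grasp; the last joint's range is limited). The gripper opens to 85 mm and grips with 20 to 120 N. Pads are 22 mm wide; open, the fingers measure 114 mm over their backs; the gripper's body (76 mm by 85 mm) begins 54 mm behind the grasp point. The pads swing forward as they close: fully open they stand 13 mm farther back than shut.
Start: joints at [1.01, 0.426, 0.074, 1.606, -0.034, 1.111, -0.067], TCP at [0.27, -0.619, 0.248] pointing down, gripper open.
Joint ranges: [-2.85, 2.85], [-0.5, 2.14], [-1.23, 1.37], [0.21, 2.46], [-1.02, 4.16], [0.16, 2.05], [-2.73, 2.73]. Speed limits (rad/s): [1.89, 1.89, 2.39, 2.39, 3.01, 3.01, 3.01].

INTERFACE

Orientations are given as a unit quaternion [x, y, z, w].
In Python, from rig import telemetry, optics, workorder gives the robot as it stands.
- The arm moves only by the tool move_arm, never from a script. Its argument "commands" is a list that holds one entry, the list of rows, each a list of 7 numbers: the finger opening in mm, from 0 to 85.4, then the shift along the tool's x, y, z in mm, then the turn, a rotation vector about the tool's x, y, z in rad. In form: [[[jaw, dx, dy, dz, wx, wy, wz], ...]]. A call has exactly 8 rows; each row is the pose to reach, as a shift and turn from the pose commanded when the call began, along the tool's axes at that moment; what a row does not reach only later rows make up. A row lasts 1/12 s, in which the tool goes at most 41.7 mm and 7.16 degrees, less where a joint would pass 70% of its speed; a pose out of reach is approached as far as the arm can. A call with a gripper value outside its range is refused whole. The fingers move at their own pace and stop on an object; "squeeze" is the grip in N (left out, the last holds). Time passes only in rows, so rows that repeat a pose let the fingers close, or fill a call up. It gives the time, the measured TCP pose, the force, the opening and the grip force at its end, in the units of the state.
- telemetry.read_state(): the state, without advancing time (a new reading comes with each control period).
- optics.snapshot(name): name is "side" or "top"; returns the picture (400x640x3 uint8, blue, green, red); there is no depth.
- optics.camera_params(name): a dict with "fx", "fy", "cx", "cy" (pixels), "k1" (the pictures are not rectified: a ray, as slopes to the right and down, at radius r is drawn at 1 + k1 r^2 times it, then the intrinsics apply), "R" (3x3) and "t" (3): a world point X has camera coordinates R X + t. Camera axes: x right, y down, z forward; pixel columns grow to the right and rows downward; lengths in m; the calibration is good to about 2 mm. A picture is of the moment at which its call begins. camera_params takes no time and is no camera call.
- workorder.job_done(): hands the job in; it is judged then, once.
The state is a dict: "t": time; "joint_pos": joint angles; "dq": joint speeds; "effort": joint torques, N m; "ee_pos": TCP position; "tcp_rot": TCP orientation; "wrist_force": force on the tool from outside, world axes, zero at the start; "ft_torque": the same for the moment, N m; "grip_width": opening from 0.0 (shut) to 1.0 (fully open); "gripper_force": force on a finger pad.
Only numpy, scipy, OpenCV 4.12 (cv2) and the standard library are available. Lean on these libraries where they do the work, as an engineer would, in place of code of your own. Each camera call takes 0.05 s, during which the arm holds its last target. There are 200 camera calls.

TASK

Release the candle mould: with closed fingertips, touch the top edge of the clamp's front bar on the blue end, slide lightly along the edge until you find the notch in it, then press the catch inside the notch fully down, so that the grey mould springs ajar, and move clear. Do not touch the mould itself, do not force the clamp, and leave the candles and other things on the bench where they stand.

Things in the scene. Friction and masses are not known exactly. Their poses are not given: they have to be found in the camera images.
- clamp: bench clamp, fixed to the table. Steel base plate 155 x 330 mm, 10 mm thick, from 32 mm in front (-x) to 123 mm behind (+x) the origin. Origin on the table under the middle of its front bar; x points from the bar to the mould, y along the bar to its blue end, z up. The mould lies behind the bar, 33 mm clear of the bar's back face.
- bar_edge (a point): middle of the bar's top edge, 80 mm above the clamp's origin; axes as the clamp's. The bar is a rigid upright wall 24 mm thick (x -12 to +12 mm), 312 mm long (y -156 to +156), blue over y +130 to +156, else green. Its edge is level and flat to 0.5 mm but for one notch, 46 mm long, cut right through from front to back, its middle anywhere from y -53 to y +27 mm: find it
- blue_end (a point): middle of the top of the bar's blue end, 26 mm long (along y) and 24 mm wide, rigid, 80 mm above the table; axes as the clamp's. Next to it, over clamp y = +49 to +130 mm, the green edge is never notched
- catch (a joint): how far the catch is pressed down, m: 0 up, 0.008 fully down. The catch is a green plate 42 mm long filling the notch's bottom, its top 12 mm below the bar's edge (68 mm above the table), 60 mm above the table when fully down. It moves straight down under about 5 to 9 N, stops hard at 0.008 and stays where it is left
- shell: upper half of the grey pipe mould, 62 mm across, 200 mm long, parallel to the bar, top 73 mm above the table when shut. Hinged along its rear side; its front rises about 22 mm as the catch goes down (a linkage turns it 0.044 rad per mm of press, to 0.35 rad). Origin on the hinge line, 110 mm behind (+x) the clamp's origin, 42 mm above the table; axes as the clamp's when shut
- stub_candle: short ivory candle, a cylinder 40 mm across, 45 mm tall, standing in front of the clamp; origin at the centre of its underside; leave it alone
- pipe_ring: grey plastic pipe ring, 60 mm outside, 40 mm tall, standing in front of the clamp; origin at the centre of its underside; leave it alone
- tree_candle: yellow tree-shaped candle, 64 mm across the foot, 98 mm tall; origin at the centre of its underside; leave it alone
- pillar_candle: ivory pillar candle, 68 mm across, 120 mm tall; origin at the centre of its underside; leave it alone
- dye_jar: red jar with a yellow cap, 60 mm across, 95 mm tall; origin at the centre of its underside; leave it alone
- brush: hand brush lying flat near the far side of the table; origin on its underside, x along its length; leave it alone
- pipe_mould: grey plastic pipe, 76 mm outside, 130 mm tall, standing upright; origin at the centre of its underside; leave it alone

How it is judged:
On the way, in this order (a step that is already met when the one before it is completed fails the run):
1. the fingers touch the blue end of the bar, the catch still up (contact force between the fingers and clamp_c0 above 0.3 N and value of joint catch below 0.001 m), for 0.1 s.
2. having slid off the blue end, they touch the green stretch next to it (contact force between the fingers and clamp_c1 above 0.3 N and contact force between the fingers and clamp_c0 below 0.1 N and value of joint catch below 0.001 m), for 0.1 s.
3. the catch is pressed fully down (value of joint catch above 0.0068 m and contact force between the fingers and catch_c0 above 0.3 N), for 0.1 s.
At the end, for the whole second after the job is handed in: the catch is at least 6.5 mm down and stays there, the mould is ajar by more than 0.26 rad and at rest, and every loose thing is within 20 mm of where it stood (value of joint catch above 0.0065 m and angle between shell's own z axis and vertical above 0.26 rad and angular speed of shell below 0.05 rad/s and distance of each of stub_candle, pipe_ring, tree_candle, pillar_candle, dye_jar, brush, pipe_mould from where it was at the start of the episode below 0.02 m); the robot touches nothing.
It fails at once if the fingers or the arm touch the mould (contact force between any of the fingers, the arm and shell above 0.5 N).
It fails at once if the clamp is forced: more than 60 N on it (contact force between the fingers and clamp above 60 N or contact force between the fingers and bar_c0 above 60 N or contact force between the fingers and bar_c1 above 60 N or contact force between the fingers and catch_c0 above 60 N).
It fails at once if a candle or other loose thing is pushed, lifted or carried more than 20 mm (distance of any of stub_candle, pipe_ring, tree_candle, pillar_candle, dye_jar, brush, pipe_mould from where it was at the start of the episode above 0.02 m).
It also fails if it takes over 58 s, if anything falls off the work surface, if the arm or the gripper's body presses on something with over 40 N, if the wrist force passes 120 N, or if a joint passes its speed limit or range.

## Working session

There is one attempt and no reset: what is moved stays moved. The work goes in short steps, Python scripts to look and compute and a tool call to move; the robot and the scene stay as the last step left them, time stands still between calls to the robot, and variables do not carry over. Pictures are saved under pics/ and viewed, at most 10 in all, crops included, and the job is handed in when it is done.

Besides the shell and the picture viewer there is one more tool, called after ">>>" as name(argument=value, ...) on one line, values as JSON. move_arm: Moves the arm, as the interface text tells. Its arguments: {"type":"object","properties":{"commands":{"type":"array"},"squeeze":{"type":"number"}},"required":["commands"]}

```bash
ls; mkdir -p pics; python3 - <<'E'
from rig import telemetry, optics
import cv2
s=telemetry.read_state(); print({k:s[k] for k in ('t','ee_pos','tcp_rot','wrist_force','grip_width')})
for n in ('side','top'):
    cv2.imwrite(f'pics/{n}0.png',optics.snapshot(n)); print(n,optics.camera_params(n))
E
```

```text
pics
{'t': 0.0, 'ee_pos': array([ 0.26997286, -0.6182373 ,  0.24758817]), 'tcp_rot': array([ 9.78884090e-01,  2.04415042e-01, -1.89051441e-04, -6.27243491e-04]), 'wrist_force': array([ 0.46533312, -0.02118311, -0.45969348]), 'grip_width': 0.9973009407301744}
side {'fx': 369.4555882550865, 'fy': 369.4555882550865, 'cx': 316.94608089850107, 'cy': 197.16837727821562, 'k1': -0.046481771067448045, 'R': array([[ 0.95728533, -0.28905289,  0.00729516],
       [-0.210978  , -0.71552469, -0.6659675 ],
       [ 0.1977197 ,  0.6359818 , -0.74594509]]), 't': array([-0.54554412,  0.17815644,  0.93863132])}
top {'fx': 387.5176340068974, 'fy': 387.5176340068974, 'cx': 309.58325572979624, 'cy': 198.39959499745117, 'k1': 0.005515856868779914, 'R': array([[ 0.00988894, -0.99976406,  0.01933982],
       [-0.98480566, -0.01309077, -0.17316593],
       [ 0.17337825, -0.01733354, -0.98470276]]), 't': array([-0.01851866,  0.57999518,  1.09301227])}
```

View pics/top0.png

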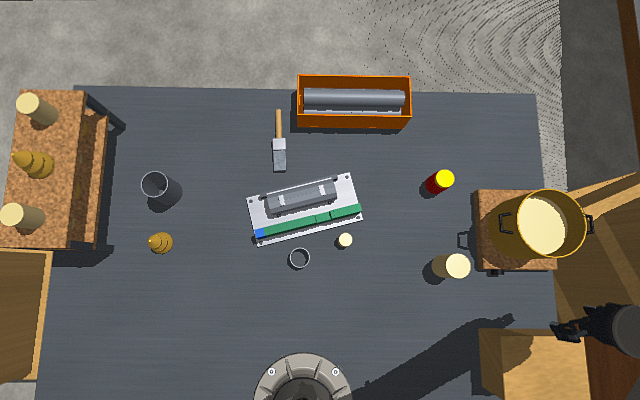

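View pics/side0.png

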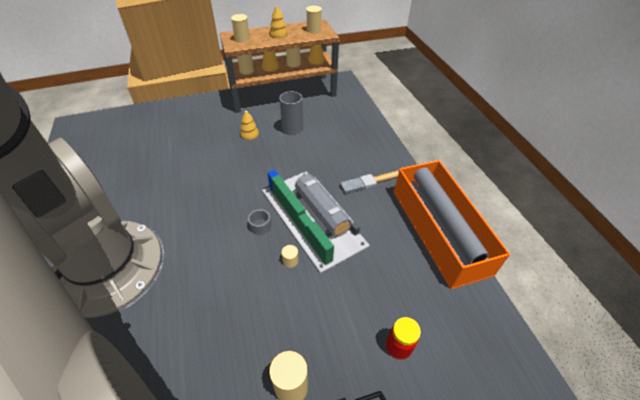

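The top view shows the bar from the blue end at (258,233) to (361,210), with the mould behind it, the ring at (299,258) and the stub at (344,240). The side view shows the same, with a dark gap in the bar near (303,215). Next I'll measure the bar.

```bash
cat > h.py <<'E'
import numpy as np, cv2
from rig import optics
def cast(n,uv,z):
    p=optics.camera_params(n);R,t=p['R'],p['t']
    uv=np.atleast_2d(uv).astype(float)
    d=(uv-[p['cx'],p['cy']])/[p['fx'],p['fy']]; s=d.copy()
    for _ in range(10): s=d/(1+p['k1']*(s**2).sum(1,keepdims=True))
    r=np.c_[s,np.ones(len(s))]@R; C=-R.T@t
    return C+r*((z-C[2])/r[:,2:])
def proj(n,X):
    p=optics.camera_params(n); c=np.atleast_2d(X)@p['R'].T+p['t']; s=c[:,:2]/c[:,2:]
    s=s*(1+p['k1']*(s**2).sum(1,keepdims=True)); return s*[p['fx'],p['fy']]+[p['cx'],p['cy']]
E
python3 - <<'E'
from h import *
for n,box in (('top',(235,165,375,255)),('side',(250,160,380,275))):
    im=cv2.imread(f'pics/{n}0.png'); p=optics.camera_params(n); print(n,'C',-p['R'].T@p['t'])
    x0,y0,x1,y1=box
    hsv=cv2.cvtColor(im,cv2.COLOR_BGR2HSV)
    g=cv2.inRange(hsv,(60,120,20),(95,255,255)); b=cv2.inRange(hsv,(105,150,60),(125,255,255))
    for nm,m in (('g',g),('b',b)):
        k=np.zeros_like(m);k[y0:y1,x0:x1]=m[y0:y1,x0:x1]
        pts=np.argwhere(k)[:,::-1]; bp=cv2.boxPoints(cv2.minAreaRect(pts.astype(np.float32)))
        print(nm,len(pts),pts.mean(0).round(1),bp.round(1).tolist()); print(cast(n,bp,.08).round(3).tolist())
    cr=cv2.resize(im[y0:y1,x0:x1],None,fx=5,fy=5,interpolation=cv2.INTER_CUBIC); cv2.imwrite(f'pics/{n}crop.png',cr)
E
```

```text
top C [0.3818611  0.00802406 1.17708576]
g 942 [312.  219.9] [[262.79998779296875, 227.39999389648438], [359.3999938964844, 202.8000030517578], [361.8999938964844, 212.5], [265.29998779296875, 237.10000610351562]]
[[0.49, 0.12, 0.08], [0.564, -0.155, 0.08], [0.536, -0.161, 0.08], [0.463, 0.112, 0.08]]
b 84 [259.5 233.1] [[253.6999969482422, 230.10000610351562], [262.70001220703125, 227.10000610351562], [266.0, 237.0], [257.0, 240.0]]
[[0.482, 0.146, 0.08], [0.491, 0.121, 0.08], [0.463, 0.11, 0.08], [0.454, 0.136, 0.08]]
side C [ 0.37424257 -0.62716821  0.82279365]
g 1422 [302.9 219.9] [[266.1000061035156, 182.3000030517578], [279.8999938964844, 172.1999969482422], [339.29998779296875, 253.89999389648438], [325.5, 264.0]]
[[0.451, 0.1, 0.08], [0.497, 0.128, 0.08], [0.57, -0.182, 0.08], [0.53, -0.199, 0.08]]
b 87 [271.5 177.1] [[268.0, 170.0], [277.0, 170.0], [277.0, 190.0], [268.0, 190.0]]
[[0.466, 0.147, 0.08], [0.491, 0.139, 0.08], [0.474, 0.062, 0.08], [0.45, 0.069, 0.08]]
```

View pics/topcrop.png

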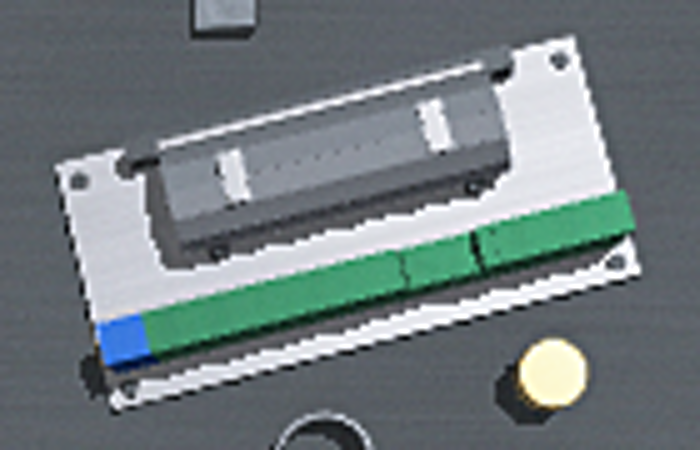

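View pics/sidecrop.png

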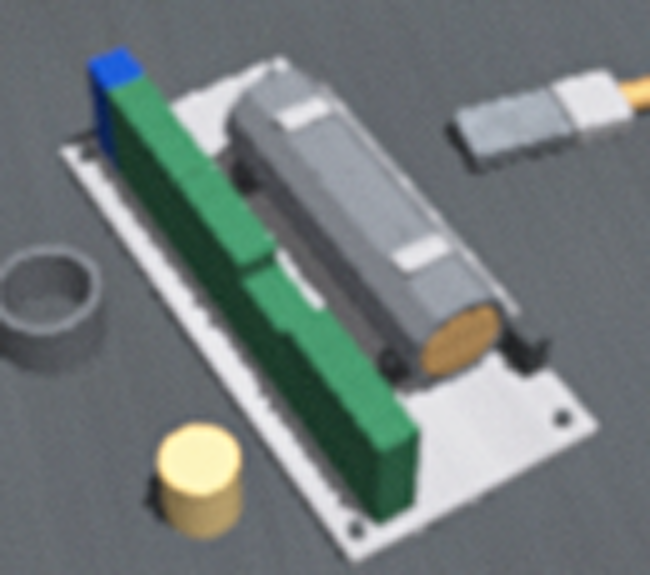

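Both crops show the notch. In the top crop it runs from (405,268) to (478,252). The bar's top face spans (101,347) to (631,210), and blue meets green at (152,334).

```bash
python3 - <<'E'
from h import *
f=lambda c,o:(np.array(c)+.5)/5-.5+o
t=cast('top',f([(101,347),(152,334),(631,210),(405,270),(478,250)],[235,165]),.08)
s=cast('side',f([(101,78-10),(127,73),(395,440)],[250,160]),.08)
print('top',t.round(4).tolist());print('side',s.round(4).tolist())
a,b=t[0],t[2]; L=np.linalg.norm(a-b); e=(a-b)/L; o=(a+b)/2; print('L',L,'origin',o,'yaxis',e,'yaw',np.arctan2(-e[0],e[1]))
print('clamp y',((t-o)@e).round(4))
for y in(.143,.12,.05): print(y,o+y*e)
p=cast('top',[[344,240]],.045),cast('top',[[299,258]],.04); x=np.array([e[1],-e[0],0]);print([(q[0]-o)@np.c_[x,e] for q in p])
from scipy.spatial.transform import Rotation as Ro
print(Ro.from_quat([9.78884090e-01,2.04415042e-01,-1.89e-04,-6.27e-04]).as_matrix().round(4))
E
```

```text
top [[0.471, 0.1423, 0.08], [0.4787, 0.1138, 0.08], [0.5531, -0.1586, 0.08], [0.5168, -0.029, 0.08], [0.5288, -0.0707, 0.08]]
side [[0.4683, 0.1322, 0.08], [0.4817, 0.1241, 0.08], [0.551, -0.1575, 0.08]]
L 0.311876349189452 origin [ 0.51203736 -0.00816805  0.08      ] yaxis [-0.26316069  0.96475202  0.        ] yaw 0.2662969133087022
clamp y [ 0.1559  0.1264 -0.1559 -0.0214 -0.0647]
0.143 [0.47440538 0.12979149 0.08      ]
0.12 [0.48045807 0.10760219 0.08      ]
0.05 [0.49887932 0.04006955 0.08      ]
[array([-0.07856007, -0.08775984]), array([-0.09548651,  0.0520946 ])]
[[ 9.164e-01  4.002e-01 -6.000e-04]
 [ 4.002e-01 -9.164e-01  1.200e-03]
 [-1.000e-04 -1.300e-03 -1.000e+00]]
```

The bar length comes out at 312 mm, as specified. The notch middle is at clamp y ≈ -43 mm and the yaw is 0.266. I'll set out now, closing the fingers and turning tool y along the bar.

>>> move_arm(commands=[[[0, 42, -25, 0, 0, 0, 0.05], [0, 84, -50, 0, 0, 0, 0.1], [0, 126, -75, 0, 0, 0, 0.146], [0, 162, -96, 0, 0, 0, 0.146], [0, 198, -117, 0, 0, 0, 0.146], [0, 234, -138, 0, 0, 0, 0.146], [0, 270, -159, 0, 0, 0, 0.146], [0, 290, -170, 0, 0, 0, 0.146]]], squeeze=20)

```text
t: 0.77
ee_pos: [0.4668, -0.347, 0.2483]
tcp_rot: [0.991, 0.132, -0.0, -0.0]
wrist_force: [1.0, -1.5, 0.1]
grip_width: -0.001
gripper_force: 0.0
```

>>> move_arm(commands=[[[0, 10, -35, 0, 0, 0, 0], [0, 20, -70, 0, 0, 0, 0], [0, 30, -105, 0, 0, 0, 0], [0, 40, -140, 0, 0, 0, 0], [0, 50, -175, 0, 0, 0, 0], [0, 60, -210, 0, 0, 0, 0], [0, 70, -240, 0, 0, 0, 0], [0, 70, -240, 0, 0, 0, 0]]])

```text
t: 1.43
ee_pos: [0.4709, -0.093, 0.2484]
tcp_rot: [0.991, 0.136, 0.0, -0.001]
wrist_force: [1.3, 0.6, -0.4]
grip_width: -0.001
gripper_force: 0.0
```

```bash
cat > g.py <<'E'
import numpy as np
from rig import telemetry
from scipy.spatial.transform import Rotation as Ro
o=np.array([.5120,-.0082,.08]); e=np.array([-.2632,.9648,0])
s=telemetry.read_state(); p=s['ee_pos']; M=Ro.from_quat(s['tcp_rot']).as_matrix(); d=p-o
print('t',s['t'],'clamp y %.1f x %.1f tip z %.1f'%(1e3*d@e,1e3*d@[.9648,.2632,0],1e3*(p[2]+.017*M[2,2])),'F',s['wrist_force'].round(2),'axes',M.round(4).tolist())
for y in (.147,.110,-.043): print(y,(1e3*M.T@(o+y*e+[0,0,.017]-p)).round(1))
E
python3 g.py
```

```text
t 1.4333 clamp y -71.0 x -62.0 tip z 231.4 F [ 1.35  0.6  -0.4 ] axes [[0.9631, 0.269, 0.0002], [0.269, -0.9631, 0.0013], [0.0006, -0.0012, -1.0]]
0.147 [  63.2 -217.5  151.8]
0.11 [  63.  -180.5  151.7]
-0.043 [ 62.1 -27.5 151.5]
```

>>> move_arm(commands=[[[0, 10, -36, 0, 0, 0, 0], [0, 20, -72, 0, 0, 0, 0], [0, 31, -108, 10, 0, 0, 0], [0, 42, -144, 30, 0, 0, 0], [0, 52, -180, 60, 0, 0, 0], [0, 63, -210, 90, 0, 0, 0], [0, 63, -218, 115, 0, 0, 0], [0, 63, -218, 120, 0, 0, 0]]])

```text
t: 2.1
ee_pos: [0.4716, 0.1309, 0.1241]
tcp_rot: [0.991, 0.135, -0.003, -0.0]
wrist_force: [-2.3, 0.4, -0.7]
grip_width: -0.003
gripper_force: 0.0
```

```bash
python3 g.py; python3 - <<'E'
from h import *
a=optics.snapshot('top')[165:265,225:345]; b=optics.snapshot('side')[130:230,220:340]
cv2.imwrite('pics/near.png',cv2.resize(np.vstack([a,b]),None,fx=3,fy=3,interpolation=cv2.INTER_CUBIC))
E
```

```text
t 2.1 clamp y 144.8 x -2.4 tip z 107.1 F [-2.29  0.41 -0.71] axes [[0.9636, 0.2672, -0.0053], [0.2672, -0.9636, 0.0001], [-0.0051, -0.0016, -1.0]]
0.147 [ 2.6 -2.1 27.1]
0.11 [ 2.4 34.9 27. ]
-0.043 [  1.8 187.9  26.8]
```

View pics/near.png

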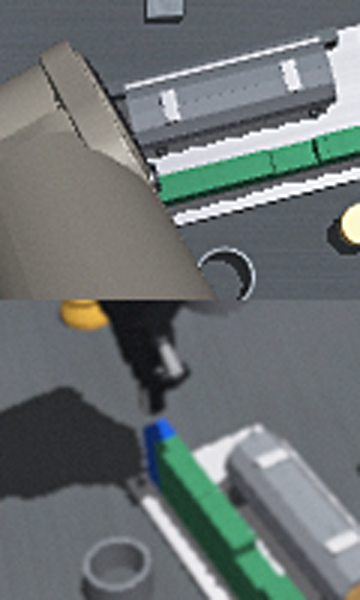

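The top view's view of the fingers is blocked by the arm. In the side view the fingertip, at about (152,412) in the crop, is directly above the blue end at (158,432). I'll descend.

>>> move_arm(commands=[[[0, 1, -1, 5, 0, 0, 0], [0, 1, -1, 10, 0, 0, 0], [0, 1, -1, 14, 0, 0, 0], [0, 1, -1, 17, 0, 0, 0], [0, 1, -1, 19, 0, 0, 0], [0, 1, -1, 20, 0, 0, 0], [0, 1, -1, 20, 0, 0, 0], [0, 1, -1, 20, 0, 0, 0]]])

```text
t: 2.87
ee_pos: [0.475, 0.1291, 0.1085]
tcp_rot: [0.991, 0.132, 0.0, -0.0]
wrist_force: [-0.2, 0.5, 0.8]
grip_width: 0.003
gripper_force: 0.0
```

```bash
python3 g.py
```

```text
t 2.8667 clamp y 142.2 x 0.4 tip z 91.5 F [-0.21  0.5   0.78] axes [[0.9649, 0.2625, 0.0002], [0.2625, -0.9649, 0.0001], [0.0002, -0.0, -1.0]]
0.147 [-0.4 -4.8 11.5]
0.11 [-0.4 32.2 11.5]
-0.043 [ -0.3 185.2  11.5]
```

>>> move_arm(commands=[[[0, 0, -4, 3, 0, 0, 0], [0, 0, -4, 6, 0, 0, 0], [0, 0, -4, 8, 0, 0, 0], [0, 0, -4, 9, 0, 0, 0], [0, 0, -4, 9.5, 0, 0, 0], [0, 0, -4, 10, 0, 0, 0], [0, 0, -4, 10.5, 0, 0, 0], [0, 0, -4, 10.5, 0, 0, 0]]])

```text
t: 3.53
ee_pos: [0.4739, 0.133, 0.0978]
tcp_rot: [0.991, 0.132, 0.0, -0.0]
wrist_force: [-0.6, -0.1, -0.3]
grip_width: -0.0
gripper_force: 0.0
```

```bash
python3 g.py
```

```text
t 3.5333 clamp y 146.2 x 0.4 tip z 80.8 F [-0.61 -0.12 -0.31] axes [[0.9649, 0.2626, -0.0], [0.2626, -0.9649, 0.0001], [0.0, -0.0001, -1.0]]
0.147 [-0.4 -0.8  0.8]
0.11 [-0.4 36.2  0.8]
-0.043 [ -0.3 189.2   0.8]
```

>>> move_arm(commands=[[[0, 0, 0, 0.3, 0, 0, 0], [0, 0, 0, 0.6, 0, 0, 0], [0, 0, 0, 0.9, 0, 0, 0], [0, 0, 0, 1.2, 0, 0, 0], [0, 0, 0, 1.5, 0, 0, 0], [0, 0, 0, 1.5, 0, 0, 0], [0, 0, 0, 1.5, 0, 0, 0], [0, 0, 0, 1.5, 0, 0, 0]]])

```text
t: 4.2
ee_pos: [0.4739, 0.133, 0.097]
tcp_rot: [0.991, 0.132, 0.0, 0.0]
wrist_force: [-5.6, -1.1, 17.5]
grip_width: 0.001
gripper_force: 8.5
```

Contact at tip height 80.0 mm, as expected. I'll ease the load and slide.

>>> move_arm(commands=[[[0, 0, 0, -0.3, 0, 0, 0], [0, 0, 4, -0.4, 0, 0, 0], [0, 0, 9, -0.4, 0, 0, 0], [0, 0, 15, -0.4, 0, 0, 0], [0, 0, 21, -0.4, 0, 0, 0], [0, 0, 27, -0.4, 0, 0, 0], [0, 0, 33, -0.4, 0, 0, 0], [0, 0, 36, -0.4, 0, 0, 0]]])

```text
t: 4.87
ee_pos: [0.484, 0.098, 0.0971]
tcp_rot: [0.991, 0.132, 0.001, -0.0]
wrist_force: [-1.6, 4.4, 7.1]
grip_width: -0.001
gripper_force: 3.2
```

```bash
python3 g.py
```

```text
t 4.8667 clamp y 109.9 x 0.9 tip z 80.1 F [-1.62  4.41  7.07] axes [[0.965, 0.2624, 0.001], [0.2624, -0.965, 0.0008], [0.0012, -0.0005, -1.0]]
0.147 [ -0.9 -37.2   0.1]
0.11 [-0.9 -0.2  0.1]
-0.043 [ -0.8 152.9   0. ]
```

>>> move_arm(commands=[[[0, -0.2, 6, 0, 0, 0, 0], [0, -0.4, 12, 0, 0, 0, 0], [0, -0.6, 18, 0, 0, 0, 0], [0, -0.8, 24, 0, 0, 0, 0], [0, -0.9, 30, 0, 0, 0, 0], [0, -0.9, 36, 0, 0, 0, 0], [0, -0.9, 42, 0, 0, 0, 0], [0, -0.9, 48, 0, 0, 0, 0]]])

```text
t: 5.53
ee_pos: [0.4956, 0.0518, 0.0971]
tcp_rot: [0.991, 0.133, 0.001, -0.0]
wrist_force: [-1.4, 5.0, 7.2]
grip_width: 0.001
gripper_force: 3.5
```

>>> move_arm(commands=[[[0, 0, 6, 0, 0, 0, 0], [0, 0, 12, 0, 0, 0, 0], [0, 0, 18, 0, 0, 0, 0], [0, 0, 24, 0, 0, 0, 0], [0, 0, 30, 0, 0, 0, 0], [0, 0, 36, 0, 0, 0, 0], [0, 0, 42, 0, 0, 0, 0], [0, 0, 46, 0, 0, 0, 0]]])

```text
t: 6.2
ee_pos: [0.5073, 0.0063, 0.0966]
tcp_rot: [0.991, 0.132, -0.0, 0.0]
wrist_force: [0.8, 0.0, 0.0]
grip_width: 0.0
gripper_force: 0.0
```

```bash
python3 g.py
```

```text
t 6.2 clamp y 15.2 x -0.8 tip z 79.6 F [0.77 0.01 0.02] axes [[0.9651, 0.262, -0.0002], [0.262, -0.9651, -0.0002], [-0.0002, 0.0001, -1.0]]
0.147 [   0.6 -131.8   -0.4]
0.11 [  0.6 -94.8  -0.4]
-0.043 [ 0.8 58.2 -0.4]
```

Contact was lost at y=15, but only 0.4 mm below the edge, and the images put the notch further along. I'll check this against the pictures before pressing.

```bash
python3 - <<'E'
from h import *
o=np.array([.5120,-.0082,.0]); e=np.array([-.2632,.9648,0]); x=np.array([.9648,.2632,0])
out=[]
for n,(x0,y0,x1,y1) in (('top',(250,195,370,250)),('side',(260,165,345,270))):
    im=cv2.imread(f'pics/{n}0.png'); k=6
    c=cv2.resize(im[y0:y1,x0:x1],None,fx=k,fy=k,interpolation=cv2.INTER_CUBIC)
    for y in (-100,-65,-43,-20,0,15,27,49,130):
        for xx,col in ((-12,(0,0,255)),(12,(0,255,255))):
            q=proj(n,o+e*y/1e3+x*xx/1e3+[0,0,.08])[0]; u=((q-[x0,y0]+.5)*k-.5).round().astype(int)
            cv2.circle(c,tuple(map(int,u)),2,col,-1); 
            if xx<0: cv2.putText(c,str(y),(int(u[0])-10,int(u[1])+(22 if n=='top' else 14)),0,.4,(255,255,255),1)
    cv2.imwrite(f'pics/ann_{n}.png',c[:600,:800])
# profile along the top centreline in the top view
im=cv2.imread('pics/top0.png')
ys=np.arange(-100,80,4)
for n in('top','side'):
    im=cv2.imread(f'pics/{n}0.png'); q=proj(n,np.array([o+e*y/1e3+[0,0,.08] for y in ys])).astype(np.float32)
    v=cv2.remap(im,q[None,:,0],q[None,:,1],cv2.INTER_LINEAR)[0,:,1]; print(n,list(zip(ys.tolist(),v.tolist())))
E
```

```text
top [(-100, 166), (-96, 166), (-92, 161), (-88, 161), (-84, 161), (-80, 166), (-76, 163), (-72, 165), (-68, 171), (-64, 27), (-60, 120), (-56, 171), (-52, 164), (-48, 163), (-44, 165), (-40, 163), (-36, 160), (-32, 156), (-28, 157), (-24, 160), (-20, 118), (-16, 161), (-12, 160), (-8, 163), (-4, 160), (0, 161), (4, 158), (8, 159), (12, 157), (16, 156), (20, 158), (24, 158), (28, 155), (32, 154), (36, 154), (40, 156), (44, 156), (48, 151), (52, 156), (56, 154), (60, 153), (64, 151), (68, 155), (72, 151), (76, 152)]
side [(-100, 155), (-96, 156), (-92, 154), (-88, 154), (-84, 156), (-80, 157), (-76, 155), (-72, 157), (-68, 156), (-64, 158), (-60, 160), (-56, 159), (-52, 158), (-48, 160), (-44, 159), (-40, 158), (-36, 154), (-32, 140), (-28, 101), (-24, 95), (-20, 131), (-16, 155), (-12, 161), (-8, 160), (-4, 160), (0, 160), (4, 159), (8, 159), (12, 159), (16, 159), (20, 160), (24, 157), (28, 156), (32, 155), (36, 157), (40, 159), (44, 154), (48, 149), (52, 153), (56, 159), (60, 159), (64, 157), (68, 157), (72, 160), (76, 160)]
```

View pics/ann_top.png

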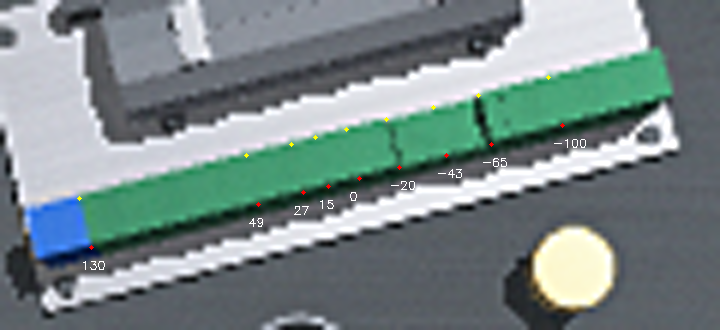

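View pics/ann_side.png

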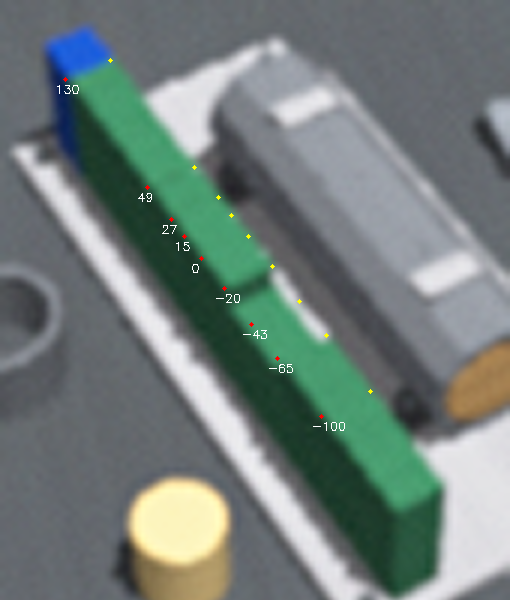

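Both views agree that the notch runs from y -20 to -65, with a faint seam at y +49 where the green edge drops by less than 0.5 mm. That explains the lost contact. I'll touch down again and keep sliding.

>>> move_arm(commands=[[[0, 0.4, 0, 0.2, 0, 0, 0], [0, 0.8, 0, 0.4, 0, 0, 0], [0, 0.8, 3, 0.4, 0, 0, 0], [0, 0.8, 6, 0.4, 0, 0, 0], [0, 0.8, 9, 0.4, 0, 0, 0], [0, 0.8, 12, 0.4, 0, 0, 0], [0, 0.8, 14, 0.4, 0, 0, 0], [0, 0.8, 14, 0.4, 0, 0, 0]]])

```text
t: 6.87
ee_pos: [0.512, -0.0058, 0.0966]
tcp_rot: [0.991, 0.133, 0.0, -0.0]
wrist_force: [-0.2, 0.8, 5.1]
grip_width: 0.0
gripper_force: 2.4
```

```bash
python3 g.py
```

```text
t 6.8667 clamp y 2.3 x 0.6 tip z 79.6 F [-0.18  0.83  5.07] axes [[0.9648, 0.2628, 0.0007], [0.2628, -0.9648, 0.0004], [0.0008, -0.0002, -1.0]]
0.147 [  -0.7 -144.7   -0.4]
0.11 [  -0.7 -107.7   -0.4]
-0.043 [-0.6 45.3 -0.4]
```

>>> move_arm(commands=[[[0, -0.2, 6, 0, 0, 0, 0], [0, -0.4, 12, 0, 0, 0, 0], [0, -0.6, 18, 0, 0, 0, 0], [0, -0.6, 24, 0, 0, 0, 0], [0, -0.6, 30, 0, 0, 0, 0], [0, -0.6, 36, 0, 0, 0, 0], [0, -0.6, 41, 0, 0, 0, 0], [0, -0.6, 45, 0, 0, 0, 0]]])

```text
t: 7.53
ee_pos: [0.5228, -0.0505, 0.0962]
tcp_rot: [0.991, 0.132, -0.0, 0.0]
wrist_force: [0.4, -0.3, 0.9]
grip_width: 0.003
gripper_force: 0.0
```

>>> move_arm(commands=[[[0, 0, 0, 1, 0, 0, 0], [0, 0, 0, 2, 0, 0, 0], [0, 0, 0, 3, 0, 0, 0], [0, 0, 0, 4, 0, 0, 0], [0, 0, 0, 4, 0, 0, 0], [0, 0, 0, 4, 0, 0, 0], [0, 0, 0, 4, 0, 0, 0], [0, 0, 0, 4, 0, 0, 0]]])

```text
t: 8.2
ee_pos: [0.5228, -0.0495, 0.0924]
tcp_rot: [0.991, 0.133, 0.0, -0.0]
wrist_force: [-0.7, -0.3, 0.3]
grip_width: 0.0
gripper_force: 0.0
```

```bash
python3 g.py
```

```text
t 8.2 clamp y -42.7 x -0.4 tip z 75.4 F [-0.69 -0.3   0.33] axes [[0.9649, 0.2628, 0.0001], [0.2628, -0.9649, 0.0001], [0.0001, -0.0, -1.0]]
0.147 [   0.3 -189.7   -4.6]
0.11 [   0.3 -152.7   -4.6]
-0.043 [ 0.4  0.3 -4.6]
```

The tips are in the notch, 4 mm below the edge with no force. Down to the catch.

>>> move_arm(commands=[[[0, 0, 0, 2, 0, 0, 0], [0, 0, 0, 4, 0, 0, 0], [0, 0, 0, 6, 0, 0, 0], [0, 0, 0, 7, 0, 0, 0], [0, 0, 0, 8, 0, 0, 0], [0, 0, 0, 9, 0, 0, 0], [0, 0, 0, 10, 0, 0, 0], [0, 0, 0, 10, 0, 0, 0]]])

```text
t: 8.87
ee_pos: [0.5227, -0.0496, 0.0823]
tcp_rot: [0.991, 0.132, -0.0, -0.0]
wrist_force: [-1.3, 0.3, 0.9]
grip_width: -0.003
gripper_force: 0.9
```

```bash
python3 g.py
```

```text
t 8.8667 clamp y -42.7 x -0.6 tip z 65.3 F [-1.28  0.25  0.85] axes [[0.9649, 0.2626, -0.0003], [0.2626, -0.9649, -0.0], [-0.0003, -0.0001, -1.0]]
0.147 [   0.5 -189.7  -14.7]
0.11 [   0.5 -152.7  -14.7]
-0.043 [  0.6   0.3 -14.7]
```

Light contact at 65.3 mm, and the catch is moving. Pressing on slowly.

>>> move_arm(commands=[[[0, 0.3, 0, 0.8, 0, 0, 0], [0, 0.6, 0, 1.6, 0, 0, 0], [0, 0.6, 0, 2.4, 0, 0, 0], [0, 0.6, 0, 3.2, 0, 0, 0], [0, 0.6, 0, 4, 0, 0, 0], [0, 0.6, 0, 4.4, 0, 0, 0], [0, 0.6, 0, 4.8, 0, 0, 0], [0, 0.6, 0, 4.8, 0, 0, 0]]])

```text
t: 9.53
ee_pos: [0.5229, -0.0496, 0.0774]
tcp_rot: [0.991, 0.132, -0.001, 0.0]
wrist_force: [-2.3, -0.1, 2.8]
grip_width: 0.001
gripper_force: 1.2
```

```bash
python3 g.py
```

```text
t 9.5333 clamp y -42.8 x -0.4 tip z 60.4 F [-2.28 -0.06  2.79] axes [[0.9649, 0.2625, -0.0011], [0.2625, -0.9649, -0.0002], [-0.0011, -0.0001, -1.0]]
0.147 [   0.2 -189.8  -19.6]
0.11 [   0.3 -152.8  -19.6]
-0.043 [  0.4   0.2 -19.6]
```

>>> move_arm(commands=[[[0, 0, 0, 0.2, 0, 0, 0], [0, 0, 0, 0.4, 0, 0, 0], [0, 0, 0, 0.6, 0, 0, 0], [0, 0, 0, 0.7, 0, 0, 0], [0, 0, 0, 0.8, 0, 0, 0], [0, 0, 0, 0.9, 0, 0, 0], [0, 0, 0, 0.9, 0, 0, 0], [0, 0, 0, 0.9, 0, 0, 0]]])

```text
t: 10.2
ee_pos: [0.5231, -0.0495, 0.077]
tcp_rot: [0.991, 0.132, -0.0, 0.0]
wrist_force: [-7.0, 0.0, 15.0]
grip_width: 0.001
gripper_force: 7.5
```

```bash
python3 g.py
```

```text
t 10.2 clamp y -42.8 x -0.2 tip z 60.0 F [-7.03  0.04 15.03] axes [[0.9649, 0.2625, -0.0006], [0.2625, -0.9649, -0.0003], [-0.0007, 0.0001, -1.0]]
0.147 [   0.  -189.8  -20. ]
0.11 [ 1.000e-01 -1.528e+02 -2.000e+01]
-0.043 [  0.2   0.2 -20. ]
```

The tips are on the hard stop at 60.0 mm with 15 N. Now straight up and clear.

>>> move_arm(commands=[[[0, 0, 0, -3, 0, 0, 0], [0, 0, 0, -10, 0, 0, 0], [0, 0, 0, -25, 0, 0, 0], [0, 0, 0, -45, 0, 0, 0], [0, 0, 0, -70, 0, 0, 0], [0, 0, 0, -100, 0, 0, 0], [0, 0, 0, -130, 0, 0, 0], [0, 0, 0, -150, 0, 0, 0]]])

```text
t: 10.87
ee_pos: [0.5241, -0.0493, 0.2299]
tcp_rot: [0.991, 0.133, 0.001, 0.0]
wrist_force: [0.6, -0.9, 0.8]
grip_width: -0.001
gripper_force: 0.0
```

>>> move_arm(commands=[[[0, 0, 30, 0, 0, 0, 0], [0, 0, 65, 0, 0, 0, 0], [0, 0, 100, 0, 0, 0, 0], [0, 0, 135, 0, 0, 0, 0], [0, 0, 170, 0, 0, 0, 0], [0, 0, 195, 0, 0, 0, 0], [0, 0, 200, 0, 0, 0, 0], [0, 0, 200, 0, 0, 0, 0]]])

```text
t: 11.53
ee_pos: [0.5758, -0.2444, 0.2265]
tcp_rot: [0.991, 0.131, -0.0, 0.0]
wrist_force: [-0.1, 0.6, -0.0]
grip_width: -0.0
gripper_force: 0.0
```

```bash
python3 g.py|head -1; python3 - <<'E'
from h import *
a=optics.snapshot('top')[140:290,220:400]; b=optics.snapshot('side')[130:280,220:400]
cv2.imwrite('pics/end.png',cv2.resize(np.vstack([a,b]),None,fx=2,fy=2,interpolation=cv2.INTER_CUBIC))
E
```

```text
t 11.5333 clamp y -244.7 x -0.6 tip z 209.5 F [-0.09  0.56 -0.05] axes [[0.9656, 0.2599, -0.0001], [0.2599, -0.9656, -0.0001], [-0.0001, 0.0, -1.0]]
```

View pics/end.png

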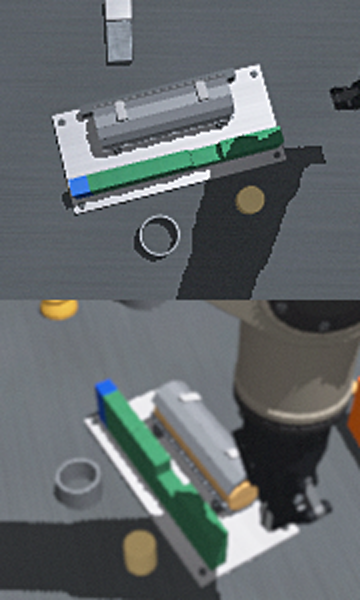

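The mould is ajar: the side view shows orange wax along its front edge near (200,470). The ring and stub still stand where they were, and the arm is clear. Handing in.

```bash
python3 -c "
from rig import workorder
print(workorder.job_done())"
```

```text
the job is handed in; nothing more can be done
None
```

I pressed the catch down to its hard stop (about 15 N) and the mould sprang ajar. The arm is clear, the ring and stub still stand where they were, and the job was handed in at about 11.6 s; no verdict came back.

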